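# Square the heavy cramping block to the bench fence

## Task

The heavy iron cramping block on the joiner's bench stands end-on or askew. With the fingers only pushing, never gripping or lifting it, walk it round by its corners on the open bench, clear of the fence, until one of its long orange faces (either will do) looks at the pine fence; only then push it up flush against the fence, the whole block between the two red marks. Leave the hammer, offcut, tape measure and glue bottle where they are.

Things in the scene. Friction and masses are not known exactly. Their poses are not given: they have to be found in the camera images.
- block: Loose dark iron block, about 2 kg (1.6 to 2.4), slides under 7 to 17 N of push. 92 mm along its x, 140 mm along its y, 50 mm high. Origin: centre of its underside, z up. Both long faces (x = +46 and -46 mm) are orange, with an orange strip along the top edge, and equivalent; the short ends (y = +70, -70 mm) are dark. Starts 38 to 90 degrees off square to the fence, either way.
- fence: Fixed pine batten across the far side of the work, 30 mm along its x, 440 mm along its y, 40 mm high, turned up to 9 degrees. Origin: centre of its underside. Its -x side (x = -15 mm) looks to the robot: seat the block against it; the block's origin is then at x = -61 mm in this frame. Two red marks 12 mm wide cross it, centred at y = +105 and -105 mm.
- hammer: Bystander: claw hammer lying on the bench about 260 mm long, 26 mm high; leave alone. Origin under its middle, handle towards its own -x.
- offcut: Bystander: loose pine offcut 130 x 45 x 38 mm high, long along its own x; leave alone. Origin: centre of its underside.
- tape: Bystander: yellow tape measure standing on edge, 66 x 32 x 60 mm high; leave alone. Origin: centre of its underside.
- glue: Bystander: white glue bottle, 60 mm diameter, 160 mm high, standing; leave alone. Origin: centre of its underside.
There are look-alikes about, which are no part of the job. What is shaped like the block but pink or purple is not meant.

How it is judged:
By the outcome, as a careful person would: the job done as asked, in the order asked, and still so for the second after the job is handed in, with the robot touching nothing.
It also fails if it takes over 72 s, if anything falls off the work surface, if the arm or the gripper's body presses on something with over 40 N, if the wrist force passes 120 N, or if a joint passes its speed limit or range.

## Robot

A 7-joint arm with a two-finger parallel gripper is mounted at the origin on the work surface. World frame = base frame: x ahead of the robot, y to its left, z up, the work surface at z = 0. Lengths are in mm, angles in rad, forces in N, time in s.
With the tool pointing down it reaches from about 425 to 1025 mm from the base axis. Payload 9.4 kg.
Tool frame: the origin (TCP) lies at the very end of the fingers, on their centre line; the grasp point (between the pads) lies 19 mm behind it; z points along the fingers, y is the direction in which the jaws open and shut (so a half turn about z gives the same grasp; the last joint's range is limited). The gripper opens to 85 mm and grips with 20 to 120 N. Pads are 22 mm wide; open, the fingers measure 114 mm over their backs; the gripper's body (76 mm by 85 mm) begins 54 mm behind the grasp point. The pads swing forward as they close: fully open they stand 13 mm farther back than shut.
Start: joints at [-0.077, 0.599, -0.003, 1.599, 0.002, 0.943, -0.08], TCP at [724.999, -0.007, 231.275] pointing down, gripper open.
Joint ranges: [-2.57, 2.57], [-0.35, 1.97], [-1.29, 1.29], [0.11, 2.56], [-1.05, 4.19], [0.11, 1.86], [-2.63, 2.63]. Speed limits (rad/s): [2.22, 2.22, 3.01, 3.01, 3.14, 3.14, 3.14].

## Interface

Orientations are given as [roll, pitch, yaw] about the fixed x, y, z axes, in that order (R = Rz(yaw) Ry(pitch) Rx(roll)).
In Python, from bench import status, capture, camera_params, hand_in gives the robot as it stands.
- The arm moves only by the shell command python3 -m crank 'ROWS' [OPENING] [FORCE]. ROWS is JSON, a list that holds one entry, the list of rows, each a list of 6 numbers: the shift along the world's x, y, z in mm, then the turn, a rotation vector about the world's x, y, z in rad. A call has 1 to 12 rows; each row shifts and turns the commanded pose from where the row before left it; what a row does not reach is not made up. A row lasts 1/10 s, in which the tool goes at most 50 mm and 8.59 degrees, less where a joint would pass 70% of its speed; a pose out of reach is approached as far as the arm can. A call is refused whole if a number of a shift passes 50 or a number of a turn 0.15, either way. A call with a gripper value outside its range is refused whole. OPENING is the finger opening in mm, from 0 to 85.4, set as the call begins (- or left out, the last holds). The fingers move at their own pace and stop on an object; FORCE is the grip in N (left out, the last holds). Time passes only in rows, so rows that do not move let the fingers close. It gives the time, the measured TCP pose, the force and the opening at its end, in the units of the state.
- status.sense(): the state, without advancing time (a new reading comes with each control period).
- capture(name): name is "scene" or "side" or "wrist"; returns the picture (480x640x3 uint8, red, green, blue); there is no depth.
- camera_params(name): a dict with "fx", "fy", "cx", "cy" (pixels), "camera_from_world" (4x4, takes a point from world to camera coordinates). Camera axes: x right, y up, looking along -z (the intrinsics and any distortion apply to the point x, -y, -z); pixel columns grow to the right and rows downward; lengths in mm; the calibration is good to about 2 mm. A picture is of the moment at which its call begins: read the wrist's pose just before it. camera_params takes no time and is no camera call; for the wrist camera it gives the pose at the moment of the call.
- hand_in(): hands the job in, once; it reports no verdict.
The state is a dict: "t": time; "q": joint angles; "qd": joint speeds; "tau": joint torques, N m; "position": TCP position; "orientation": TCP orientation; "wrist_force": force on the tool from outside, world axes, zero at the start; "torque": the same for the moment, N m; "gripper_width": finger opening in mm.
Only numpy, scipy, OpenCV 4.12 (cv2) and the standard library are available. Lean on these libraries where they do the work, as an engineer would, in place of code of your own. Each camera call takes 0.05 s, during which the arm holds its last target.

## Working session

There is one attempt and no reset: what is moved stays moved. The work goes in short steps, Python scripts to look and compute and a shell command to move; the robot and the scene stay as the last step left them, time stands still between calls to the robot, and variables do not carry over. Pictures are saved under pics/ and viewed, and the job is handed in when it is done.

```bash
ls; mkdir -p pics
python3 - <<'E'
from bench import status,capture,camera_params
import cv2
print(status.sense())
for n in("scene","side","wrist"):
    p=camera_params(n);print(n,p)
    cv2.imwrite(f"pics/{n}0.png",capture(n)[:,:,::-1])
E
```

```text
pics
{'t': 0.0, 'q': array([-0.07664774,  0.60014615, -0.00254052,  1.60011461,  0.0018075 ,
        0.94285168, -0.07981596]), 'qd': array([-3.91061957e-04,  7.98988525e-04, -3.15239115e-05,  4.72430971e-04,
        2.60093046e-04, -5.85061732e-04, -1.69511200e-04]), 'tau': array([-9.47821900e-04, -7.76440001e+01,  1.56451017e+00, -2.58004493e+01,
        1.21808253e-02,  8.94789293e-03,  3.55701900e-05]), 'position': array([ 7.24551671e+02, -5.63867159e-02,  2.30407234e+02]), 'orientation': array([-3.14008205e+00,  1.47201231e-04,  1.57078886e+00]), 'wrist_force': array([-0.2350005 ,  0.67261779, -0.40430517]), 'torque': array([ 0.02914245, -0.00649213,  0.01273377]), 'gripper_width': 85.4080398375842}
scene {'fx': 488.50836193592403, 'fy': 488.50836193592403, 'cx': 328.7607471976966, 'cy': 235.4409130527597, 'camera_from_world': array([[ 6.78919380e-01,  7.34078335e-01, -1.40525185e-02,
        -3.55964350e+02],
       [-4.21958747e-01,  4.05772648e-01,  8.10740017e-01,
         1.88610715e+02],
       [ 6.00848809e-01, -5.44497526e-01,  5.85237689e-01,
        -1.45434848e+03],
 
[... 328 characters left out ...]
18741927e-01,  7.92973500e-01,
        -2.15487662e+02],
       [-4.33869446e-01,  6.63876233e-01,  6.09118750e-01,
        -1.28052564e+03],
       [ 0.00000000e+00,  0.00000000e+00,  0.00000000e+00,
         1.00000000e+00]])}
wrist {'fx': 429.54808182669916, 'fy': 429.54808182669916, 'cx': 313.620993012923, 'cy': 237.80515678366913, 'camera_from_world': array([[ 9.99997141e-01, -1.35333594e-04, -2.38746759e-03,
        -7.23795637e+02],
       [-4.84780058e-04,  9.66192830e-01, -2.57820052e-01,
         3.38219898e+01],
       [ 2.34164579e-03,  2.57820473e-01,  9.66190002e-01,
        -3.77894812e+02],
       [ 0.00000000e+00,  0.00000000e+00,  0.00000000e+00,
         1.00000000e+00]])}
```

View pics/scene0.png

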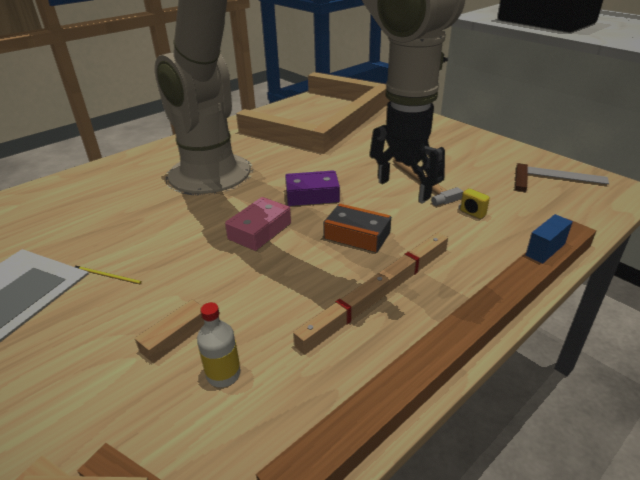

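View pics/side0.png

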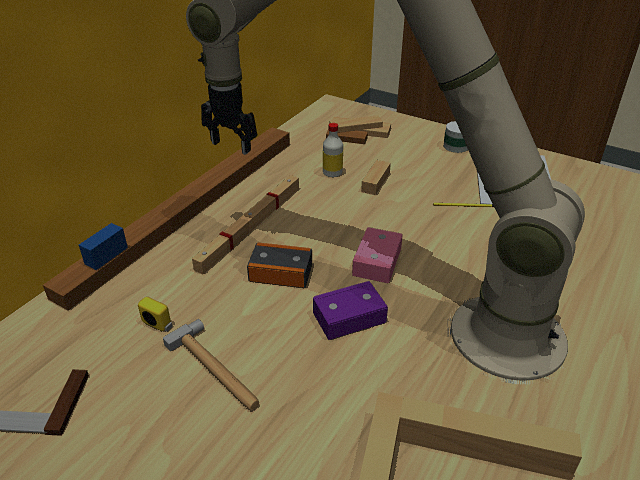

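View pics/wrist0.png

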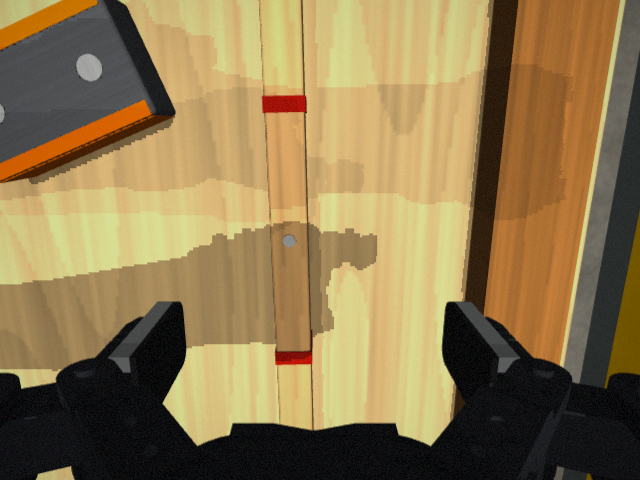

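```bash
cat > h.py <<'E'
import numpy as np,cv2
from bench import status,capture,camera_params
def ray(p,u,v,z):
    M=p["camera_from_world"];R=M[:3,:3];c=-R.T@M[:3,3]
    d=R.T@np.array([(u-p["cx"])/p["fx"],-(v-p["cy"])/p["fy"],-1.])
    return (c+d*(z-c[2])/d[2])
def proj(p,X):
    x=p["camera_from_world"]@np.r_[X,1.]
    return np.array([p["cx"]+p["fx"]*x[0]/-x[2],p["cy"]-p["fy"]*x[1]/-x[2]])
E
python3 - <<'E'
import cv2
for n,(x,y) in {"scene":(280,170),"side":(180,170)}.items():
    im=cv2.imread(f"pics/{n}0.png")[y:y+190,x:x+200]
    cv2.imwrite(f"pics/{n}0z.png",cv2.resize(im,None,fx=4,fy=3.1578*1.0,interpolation=cv2.INTER_CUBIC) if 0 else cv2.resize(im,(800,600) if 0 else (632,600),interpolation=cv2.INTER_CUBIC))
E
python3 - <<'E'
import cv2,numpy as np
from h import *
# red marks and orange in all views
for n in("scene","side","wrist"):
    im=cv2.imread(f"pics/{n}0.png");p=camera_params(n)
    h=cv2.cvtColor(im,cv2.COLOR_BGR2HSV)
    H,S,V=cv2.split(h)
    for nm,m,z in(("red",((H<4)|(H>174))&(S>180)&(V>70),40),("orange",(H>=5)&(H<14)&(S>200)&(V>90),50)):
        m=m.astype(np.uint8)
        k,l,st,ce=cv2.connectedComponentsWithStats(m)
        for i in range(1,k):
            if st[i,4]>40: print(n,nm,st[i],ce[i].round(1),ray(p,*ce[i],z).round(1))
E
```

```text
scene red [336 300  15  10  54] [343.5 304.1] [ 708.5 -131.3   40. ]
scene red [201 303  17  17 229] [209.2 310.9] [ 546.6 -328.    40. ]
scene orange [326 221  31   9  43] [340.8 224.6] [522.5  40.8  50. ]
side orange [257 243  53   8 120] [283.2 246.5] [542.   50.3  50. ]
side orange [281 266  23   6  47] [293.3 268.7] [475.4 106.2  50. ]
wrist red [263  96  43  17 659] [284.4 103.7] [702.4  78.6  40. ]
wrist red [276 352  36  13 412] [293.5 357.6] [ 706.6 -131.3   40. ]
wrist orange [ 36 142  16  22  98] [ 42.8 152.4] [524.1  43.8  50. ]
wrist orange [  6 157  21  14  54] [ 18.2 163.4] [504.5  35.8  50. ]
```

View pics/scene0z.png

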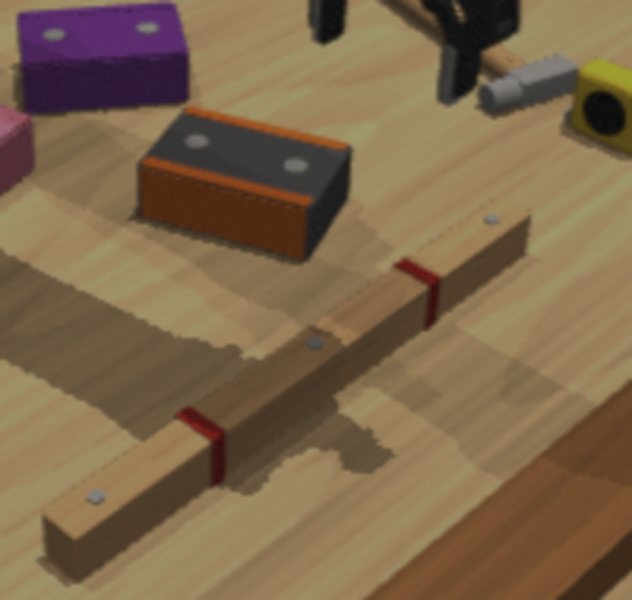

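View pics/side0z.png

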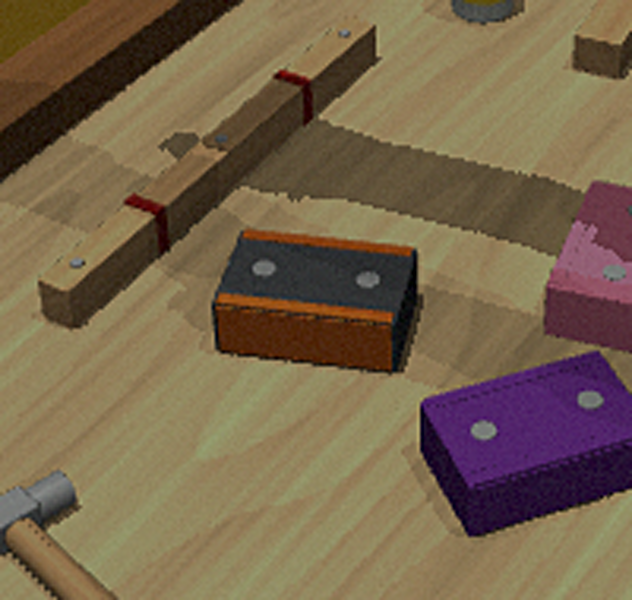

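Run:
```python
from h import *
p=camera_params("scene");s=camera_params("side");w=camera_params("wrist")
f=lambda p,u,v,x0,z=50,k=200/632,l=190/600:ray(p,x0+u*k,170+v*l,z).round(1)
print("bolts scene",f(p,197,141,280),f(p,297,165,280))
print("bolts side",f(s,263,268,180),f(s,368,280,180))
print("corners scene",[f(p,*c,280) for c in((190,108),(350,146),(310,205),(141,160))])
print("corners side",[f(s,*c,180) for c in((242,232),(415,250),(392,318),(216,300))])
print("wrist corners", ray(w,174,113,50),ray(w,122,0,50),"bolt",ray(w,89,68,50))
print("pink/purple scene",[f(p,*c,280) for c in((53,34),(147,28))])
print("purple side",[f(s,*c,180) for c in((483,430),(590,400),(614,272))])
print("pink scene",[ray(p,*c,50).round(1) for c in((290,205),(255,200),(228,222),(265,231))])
print("fence scene",[f(p,*c,280,40) for c in((492,219),(316,343),(96,497))])
print("fence side",[f(s,*c,180,40) for c in((345,33),(222,138),(77,263))], "wrist",ray(w,289,240,40))
print("glue scene base",ray(p,222,380,0), "glue cap",ray(p,209,310,160),"tape",ray(p,482,196,60), ray(s,155,303,60))
print("hammer side head",ray(s,184,333,20),ray(s,257,405,15),"offcut",ray(s,378,172,38))
```

```text
bolts scene [494.9  72.3  50. ] [569.3 103.1  50. ]
bolts side [564.4 101.8  50. ] [489.2  72.   50. ]
corners scene [array([457.5, 101. ,  50. ]), array([579.5, 150.2,  50. ]), array([610.1,  72.7,  50. ]), array([484.5,  24.6,  50. ])]
corners side [array([604. ,  74.8,  50. ]), array([478.3,  23.3,  50. ]), array([450.5,  98.9,  50. ]), array([572.2, 150.4,  50. ])]
wrist corners [623.36331597  71.76485156  50.        ] [594.30504499 145.257061    50.        ] bolt [566.11500732 102.16427703  50.        ]
pink/purple scene [array([292.6,  99. ,  50. ]), array([340.4, 162.9,  50. ])]
purple side [array([334.9, 163.9,  50. ]), array([287.1,  99.5,  50. ]), array([337.3, -32.9,  50. ])]
pink scene [array([374.2,   9.5,  50. ]), array([294.6, -39. ,  50. ]), array([ 330.8, -142.8,   50. ]), array([ 420.9, -102. ,   50. ])]
fence scene [array([702.2, 163.8,  40. ]), array([706.6, -26.1,  40. ]), array([ 710.5, -216.8,   40. ])]
fence side [array([ 705.1, -217.8,   40. ]), array([701.6, -28.5,  40. ]), array([697.2, 162.5,  40. ])] wrist [704.25916913 -25.8240936   40.        ]
glue scene base [ 668.60854271 -384.50326828    0.        ] glue cap [ 663.87619894 -378.41756189  160.        ] tape [685.38519359 368.3847735   60.        ] [659.5628182  366.13704471  60.        ]
hammer side head [577.39582209 373.6212379   20.        ] [339.42204672 436.31832318  15.        ] offcut [ 511.7337212  -393.19696724   38.        ]
```

```bash
python3 -m crank '[[[-36,21,0,0,0,0.055],[-36,21,0,0,0,0.055],[-36,21,0,0,0,0.055],[-36,21,0,0,0,0.055],[-36,21,0,0,0,0.055],[-36,21,0,0,0,0.055],[-35,21,0,0,0,0.057],[0,0,-40,0,0,0],[0,0,-40,0,0,0],[0,0,-40,0,0,0],[0,0,-40,0,0,0],[0,0,0,0,0,0]]]' 40 20
python3 - <<'E'
from h import *
cv2.imwrite("pics/w1.png",capture("wrist")[:,:,::-1]);cv2.imwrite("pics/s1.png",capture("side")[:,:,::-1]);s=status.sense();print(s['q'].round(2),s['wrist_force'])
E
```

```text
t: 1.35
position: [471.6, 146.3, 67.4]
orientation: [-3.134, 0.0, 1.959]
wrist_force: [-0.8, -0.3, -0.0]
gripper_width: 40.3
[-0.36  0.59 -0.08  2.24  0.15  0.31 -0.18] [0.88833242 0.12717446 0.57703753]
```

View pics/w1.png

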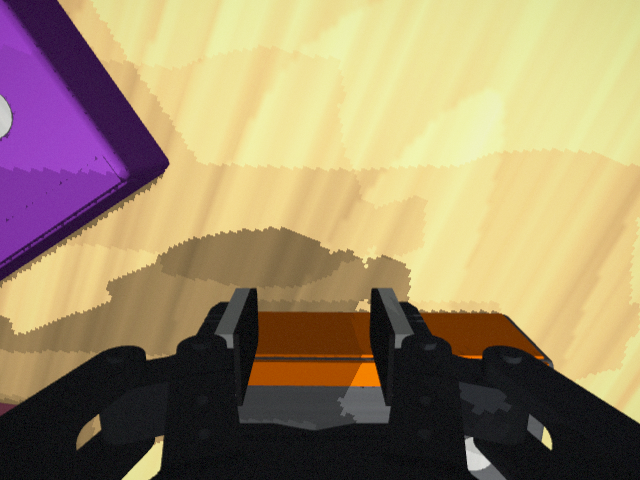

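View pics/s1.png

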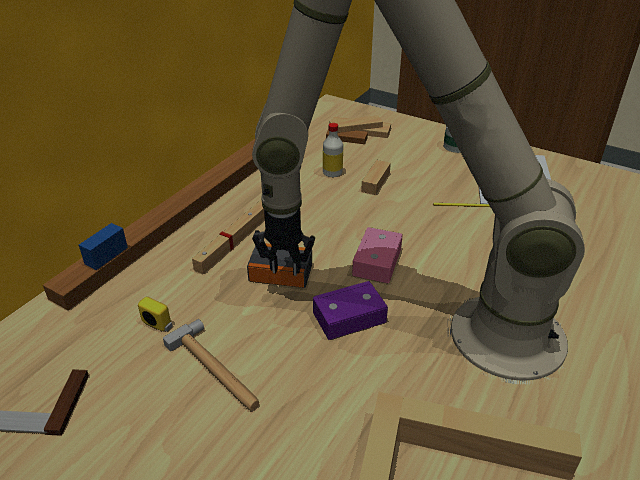

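Run:
```python
from h import *
w=camera_params("wrist");s=status.sense()
print("face bottom",ray(w,240,312,0),ray(w,490,314,0),"face top edge",ray(w,300,358,50),"tcp",s['position'],proj(w,s['position']))
print("corner top end", ray(w,548,358,50), ray(w,500,315,0))
```

```text
face bottom [ 4.48994649e+02  1.00847604e+02 -2.84217094e-14] [573.87331198 150.68539793   0.        ] face top edge [479.74618466 115.43332288  50.        ] tcp [473.61150579 146.9041562   71.31127235] [314.6159363  310.78924427]
corner top end [576.91717886 155.23822331  50.        ] [579.12388522 152.20247828   0.        ]
```

```bash
python3 -m crank '[[[0,0,-28,0,0,0],[0,0,-28,0,0,0],[0,0,0,0,0,0],[4,-10,0,0,0,0],[4,-10,0,0,0,0],[-1.4,-10.6,0,0,0,0.1],[-0.4,-10.6,0,0,0,0.1],[0.7,-10.6,0,0,0,0.1],[1.8,-10.5,0,0,0,0.1],[0,0,0,0,0,0]]]'
python3 - <<'E'
from h import *
cv2.imwrite("pics/w2.png",capture("wrist")[:,:,::-1]);cv2.imwrite("pics/s2.png",capture("scene")[:,:,::-1]);s=status.sense();print(s['t'],s['q'].round(2),s['wrist_force'],s['position'])
E
```

```text
t: 2.45
position: [483.2, 82.8, 17.1]
orientation: [3.141, 0.001, 2.358]
wrist_force: [-0.6, -0.6, 0.3]
gripper_width: 40.1
2.55 [-0.21  0.7  -0.11  2.28  0.41  0.18  0.09] [-0.22905099  0.30984112 -0.39119855] [483.72140364  83.69383177  16.66638461]
```

View pics/w2.png

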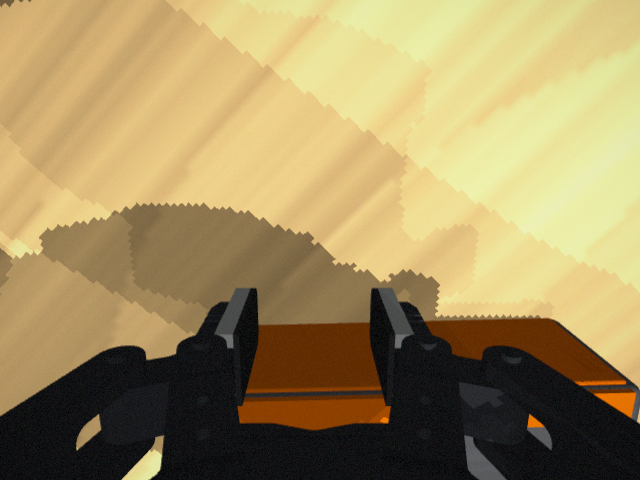

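View pics/s2.png

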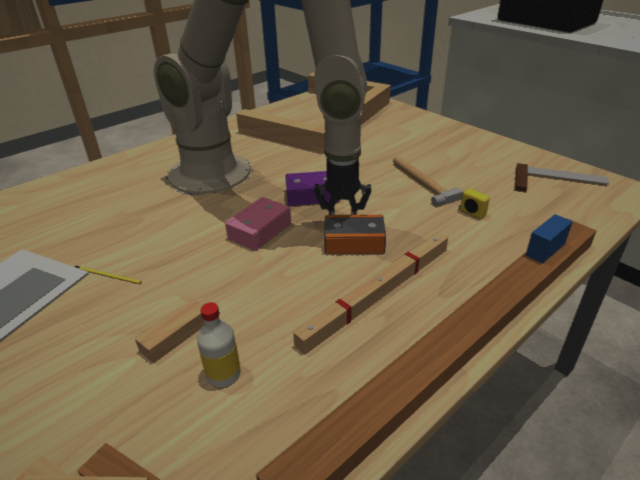

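```bash
python3 -m crank '[[[2.8,-10.3,0,0,0,0.1],[3.8,-10,0,0,0,0.1],[4.8,-9.5,0,0,0,0.1],[5.7,-9,0,0,0,0.1],[0,0,0,0,0,0]]]'
python3 - <<'E'
from h import *
cv2.imwrite("pics/w3.png",capture("wrist")[:,:,::-1]);im=capture("scene")[:,:,::-1];cv2.imwrite("pics/s3.png",cv2.resize(im[170:320,260:460],(800,600),interpolation=cv2.INTER_CUBIC));s=status.sense();print(s['t'],s['q'].round(2),s['wrist_force'],s['position'])
E
```

```text
t: 3.05
position: [499.1, 44.6, 15.9]
orientation: [-3.14, -0.001, 2.758]
wrist_force: [-3.0, -0.6, 1.3]
gripper_width: 40.1
3.15 [-0.06  0.71 -0.21  2.25  0.61  0.24  0.37] [-3.7988619  -1.55207789  1.70976129] [499.12711814  44.89669842  15.73641288]
```

View pics/w3.png

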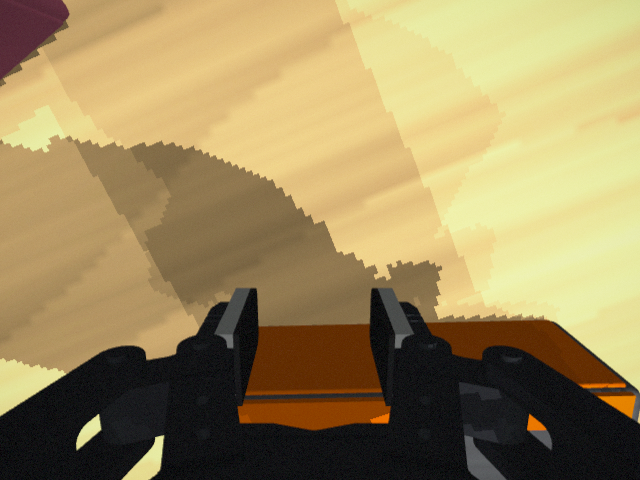

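View pics/s3.png

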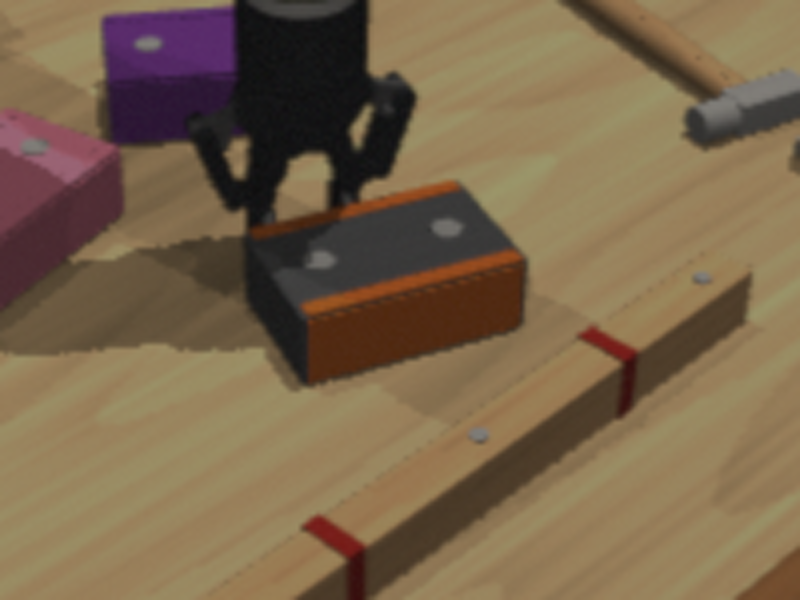

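```bash
python3 -m crank '[[[6.6,-8.4,0,0,0,0.1],[7.4,-7.7,0,0,0,0.1],[8.1,-6.9,0,0,0,0.1],[8.8,-6.1,0,0,0,0.105],[0,0,0,0,0,0],[0,0,0,0,0,0]]]'
python3 - <<'E'
from h import *
w=camera_params("wrist")
cv2.imwrite("pics/w4.png",capture("wrist")[:,:,::-1]);im=capture("scene")[:,:,::-1];cv2.imwrite("pics/s4.png",cv2.resize(im[170:320,260:460],(800,600),interpolation=cv2.INTER_CUBIC));s=status.sense();print(s['t'],s['q'].round(2),s['wrist_force'],s['position'])
E
```

```text
t: 3.75
position: [530.0, 15.3, 15.3]
orientation: [-3.14, -0.002, -3.124]
wrist_force: [-4.3, -3.6, -0.2]
gripper_width: 39.9
3.85 [ 0.11  0.74 -0.36  2.17  0.75  0.36  0.71] [-3.68205763 -3.44849002 -0.73773611] [530.03835178  15.65646177  15.28261198]
```

View pics/w4.png

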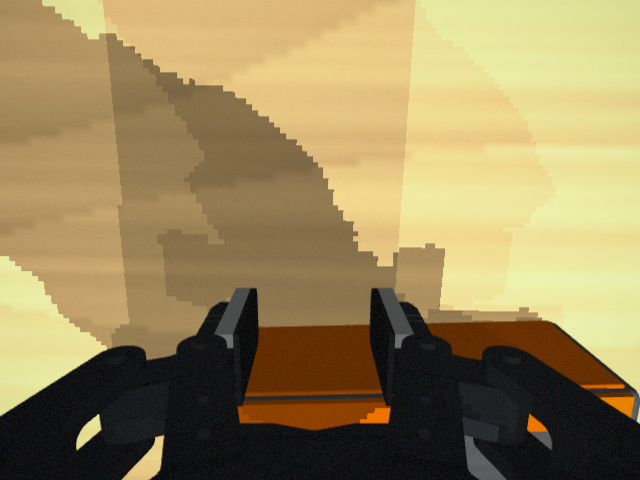

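View pics/s4.png

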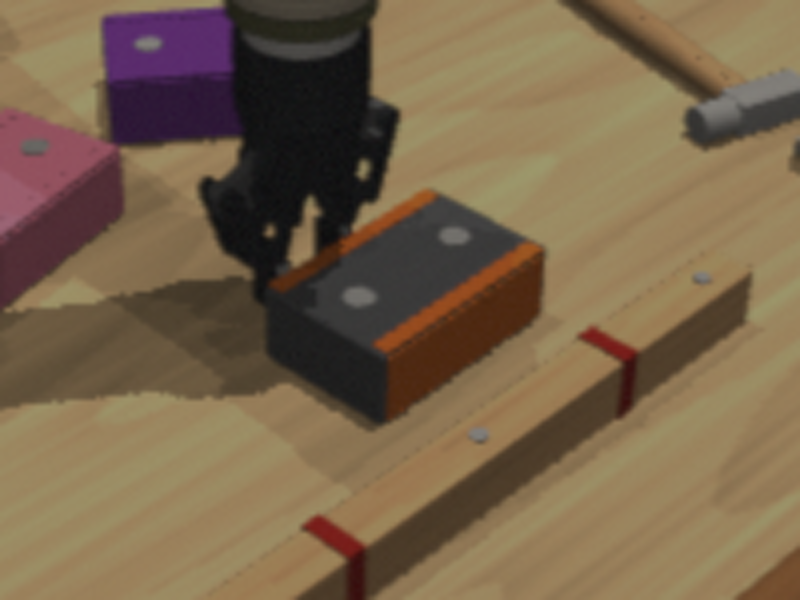

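Run:
```python
from h import *
p=camera_params("scene");w=camera_params("wrist")
a,b=ray(p,260+455/4,170+236/4,50),ray(p,260+359.5/4,170+296.5/4,50)
print(a,b,(a+b)/2,np.degrees(np.arctan2(*(a-b)[1::-1])))
c,d=ray(w,258,326.5,0),ray(w,548,321,0)
print(c,d,np.degrees(np.arctan2(*(d-c)[1::-1])))
c,d=ray(w,245,397,50),ray(w,605,387,50)
print(c,d,np.degrees(np.arctan2(*(d-c)[1::-1])))
```

```text
[587.57193657  82.58578366  50.        ] [590.72629899   2.62519729  50.        ] [589.14911778  42.60549047  50.        ] 92.25908784580027
[543.64416798  -6.81329355   0.        ] [539.00113578 108.64091863   0.        ] 92.3029291914516
[540.72599408  -4.13421809  50.        ] [535.4518395   97.92172984  50.        ] 92.9583597581009
```

```bash
python3 -m crank '[[[-25,0,0,0,0,0],[0,0,40,0,0,-0.141],[0,0,40,0,0,-0.141],[9,14,0,0,0,-0.141],[9,14,0,0,0,-0.141],[9,14,0,0,0,-0.141],[9,14,0,0,0,-0.141],[9,14,0,0,0,-0.141],[9,14,0,0,0,-0.141],[9,15,0,0,0,-0.141],[9,15,0,0,0,-0.141],[8,15,0,0,0,-0.143]]]'; python3 -m crank '[[[0,0,-40,0,0,0],[0,0,-38,0,0,0],[0,0,0,0,0,0]]]' ;python3 - <<'E'
from h import *
w=camera_params("wrist")
cv2.imwrite("pics/w5.png",capture("wrist")[:,:,::-1]);im=capture("scene")[:,:,::-1];cv2.imwrite("pics/s5.png",cv2.resize(im[170:320,260:460],(800,600),interpolation=cv2.INTER_CUBIC));s=status.sense();print(s['t'],s['q'].round(2),s['wrist_force'],s['position'],s['orientation'])
E
```

```text
t: 5.05
position: [587.2, 147.4, 95.9]
orientation: [3.139, -0.001, 1.603]
wrist_force: [0.6, -0.6, -0.1]
gripper_width: 40.1
t: 5.35
position: [584.0, 146.3, 13.8]
orientation: [-3.137, 0.001, 1.61]
wrist_force: [0.1, -1.1, -0.0]
gripper_width: 39.9
5.45 [-0.29  0.75 -0.07  2.02  0.12  0.38 -0.42] [ 0.5873348  -0.12021727  0.51005363] [585.95125925 146.26073759  17.58724664] [-3.14140050e+00  1.70065553e-04  1.60961203e+00]
```

View pics/w5.png

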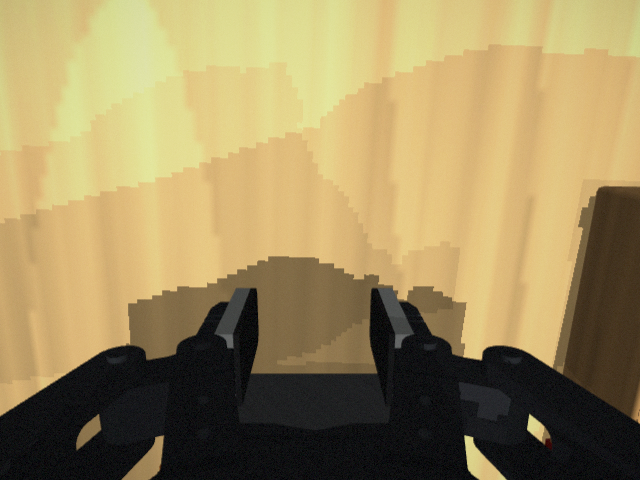

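View pics/s5.png

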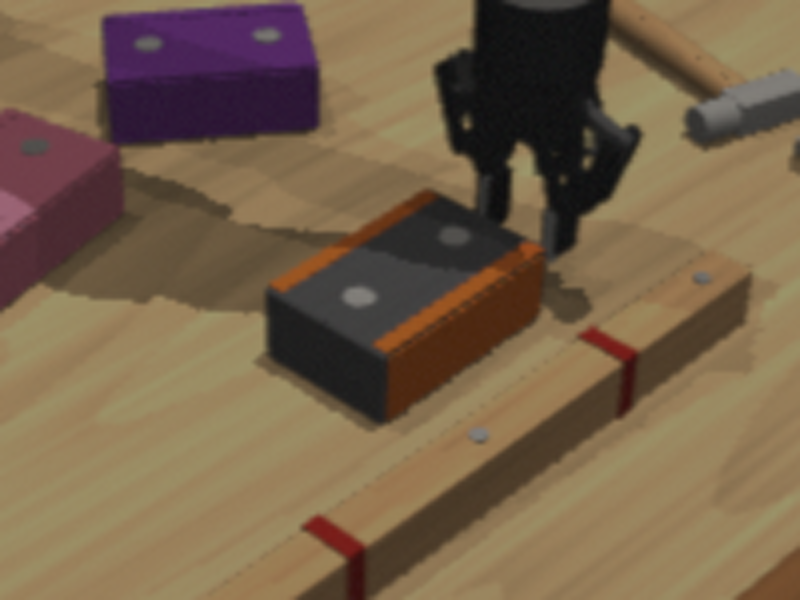

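```bash
python3 -m crank '[[[0,-8,0,0,0,0],[0,-8,0,0,0,0],[0,-8,0,0,0,-0.002],[0,-8,0,0,0,-0.002],[0,-8,0,0,0,-0.002],[0,-8,0,0,0,-0.003],[0,-8,0,0,0,-0.003],[0,-8,0,0,0,-0.003],[0,-8,0,0,0,-0.003],[0,-8,0,0,0,0],[0,-8,0,0,0,0],[0,-4,0,0,0,0]]]'; python3 -m crank '[[[0,0,0,0,0,0],[0,20,0,0,0,0],[0,0,40,0,0,0.145],[0,0,40,0,0,0.145]]]' ;python3 - <<'E'
from h import *
w=camera_params("wrist")
im=capture("scene")[:,:,::-1];cv2.imwrite("pics/s6.png",cv2.resize(im[170:320,260:460],(800,600),interpolation=cv2.INTER_CUBIC));im=capture("side")[:,:,::-1];cv2.imwrite("pics/d6.png",cv2.resize(im[150:300,180:380],(800,600),interpolation=cv2.INTER_CUBIC));s=status.sense();print(s['t'],s['q'].round(2),s['wrist_force'],s['position'],s['orientation'])
E
```

```text
t: 6.65
position: [587.3, 55.7, 19.0]
orientation: [3.137, -0.003, 1.593]
wrist_force: [0.6, 11.4, 3.8]
gripper_width: 40.1
t: 7.05
position: [585.2, 73.4, 98.2]
orientation: [-3.14, 0.001, 1.888]
wrist_force: [0.1, -0.3, -1.0]
gripper_width: 40.3
7.15 [-0.09  0.61 -0.2   2.01  0.23  0.53 -0.13] [ 0.59140041  0.49275001 -0.42155138] [588.52276062  72.97871606 102.80263725] [3.13325347e+00 1.64332328e-03 1.88445747e+00]
```

View pics/s6.png

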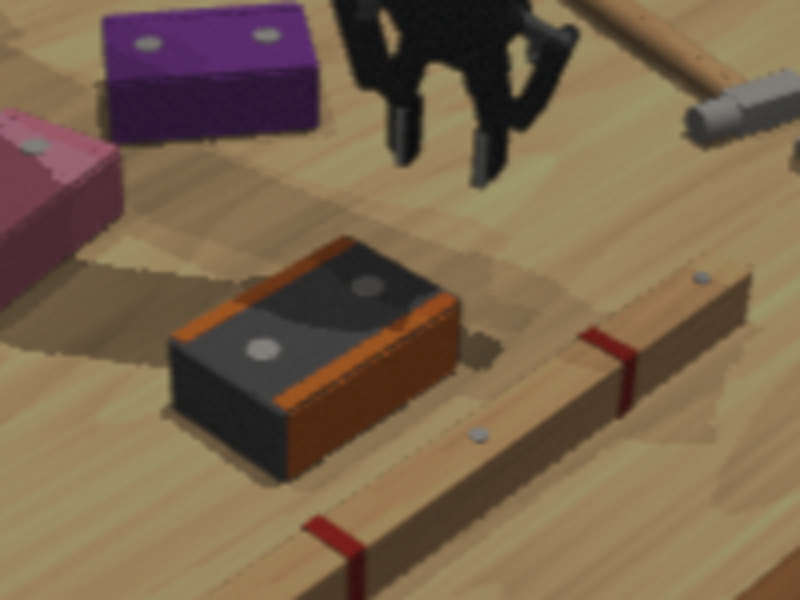

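View pics/d6.png

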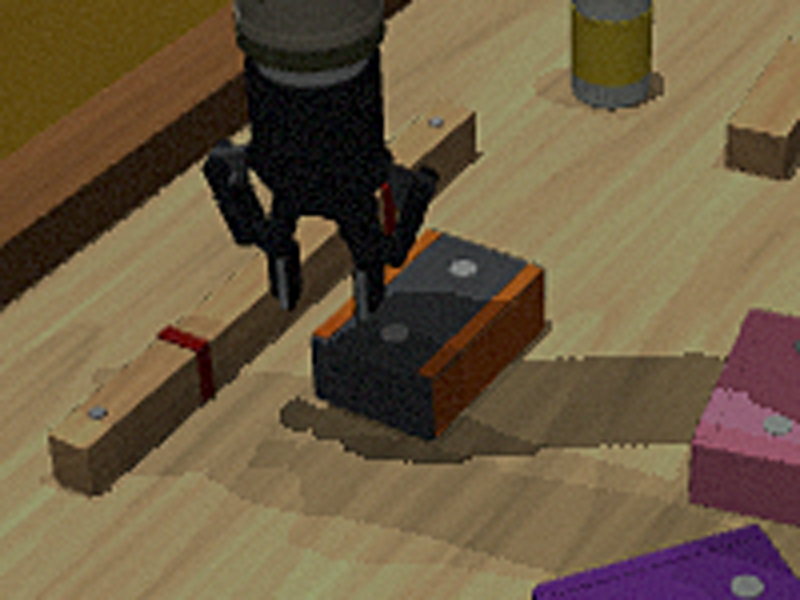

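Run:
```python
from h import *
for n,A,B,o in(("scene",(367,286),(263,349),(260,170)),("side",(396,332),(462,268),(180,150))):
    p=camera_params(n)
    a,b=[ray(p,o[0]+q[0]/4,o[1]+q[1]/4,50) for q in(A,B)]
    print(n,a,b,(a+b)/2,np.degrees(np.arctan2(*(a-b)[1::-1])))
```

```text
scene [586.72822441  12.42169403  50.        ] [588.26603258 -66.88438519  50.        ] [587.49712849 -27.23134558  50.        ] 91.1108716717009
side [581.31394663  11.3162437   50.        ] [583.77525545 -67.23771287  50.        ] [582.54460104 -27.96073459  50.        ] 91.79464525813802
```

```bash
python3 -m crank '[[[-9,-11,0,0,0,0.142],[-9,-11,0,0,0,0.142],[-9,-11,0,0,0,0.142],[-9,-11,0,0,0,0.142],[-9,-11,0,0,0,0.142],[-9,-11,0,0,0,0.142],[-9,-11,0,0,0,0.142],[-9,-12,0,0,0,0.142],[-7,-12,0,0,0,0.142],[0,0,-43,0,0,0],[0,0,-42,0,0,0],[0,0,0,0,0,0]]]' 62; python3 -m crank '[[[8,0.2,0,0,0,0],[8,0.2,0,0,0,0],[8,0.2,0,0,0,0],[8,0.2,0,0,0,0],[8,0.2,0,0,0,0],[8,0.2,0,0,0,0],[8,0.2,0,0,0,0],[0,0,0,0,0,0]]]' ;python3 - <<'E'
from h import *
w=camera_params("wrist");cv2.imwrite("pics/w7.png",capture("wrist")[:,:,::-1])
im=capture("scene")[:,:,::-1];cv2.imwrite("pics/s7.png",cv2.resize(im[170:320,260:460],(800,600),interpolation=cv2.INTER_CUBIC));s=status.sense();print(s['t'],s['q'].round(2),s['wrist_force'],s['position'],s['orientation'])
E
```

```text
t: 8.35
position: [504.6, -28.3, 9.3]
orientation: [-3.141, -0.005, -3.125]
wrist_force: [-1.0, 0.2, -0.7]
gripper_width: 62.1
t: 9.15
position: [561.9, -26.8, 13.7]
orientation: [-3.14, -0.002, -3.125]
wrist_force: [-5.5, -0.3, 2.6]
gripper_width: 62.3
9.25 [ 0.23  0.77 -0.43  2.1   0.76  0.43  0.79] [-5.83679198 -0.21560945  1.49768345] [561.8522697  -26.77963266  13.7107943 ] [-3.14049886e+00 -1.31113951e-03 -3.12473981e+00]
```

View pics/s7.png

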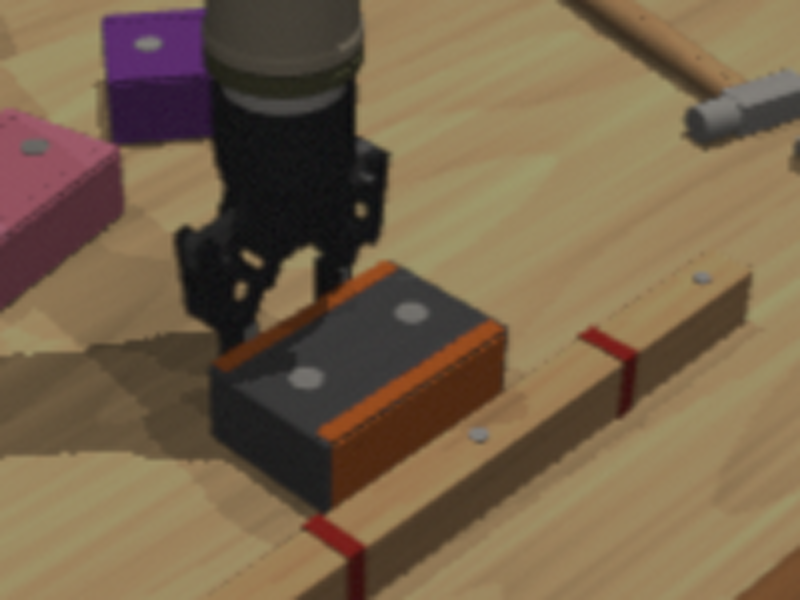

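View pics/w7.png

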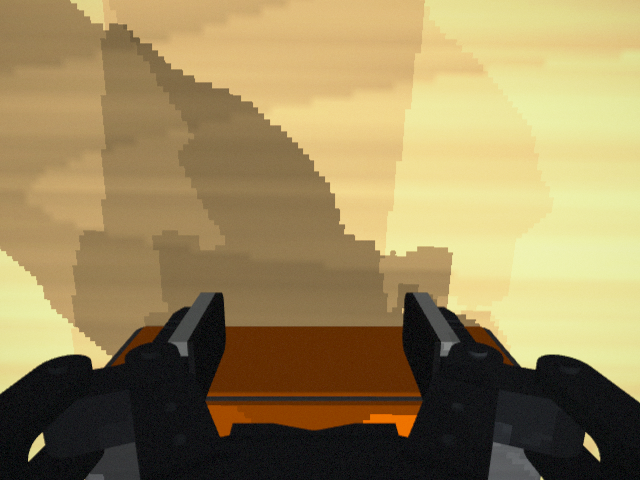

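```bash
python3 -m crank '[[[6,0.1,0,0,0,0],[6,0.1,0,0,0,0],[6,0.1,0,0,0,0],[2,0,0,0,0,0],[0,0,0,0,0,0]]]'; python3 -m crank '[[[1,0,0,0,0,0],[1,0,0,0,0,0],[0,0,0,0,0,0]]]';python3 -m crank '[[[1,0,0,0,0,0],[1,0,0,0,0,0],[0,0,0,0,0,0]]]'
```

```text
t: 9.75
position: [580.9, -26.5, 13.6]
orientation: [-3.14, -0.003, -3.125]
wrist_force: [-7.7, -0.2, 2.8]
gripper_width: 62.1
t: 10.05
position: [581.7, -26.5, 13.7]
orientation: [-3.14, -0.005, -3.124]
wrist_force: [-12.3, 0.1, 5.8]
gripper_width: 62.0
t: 10.35
position: [583.9, -26.4, 13.6]
orientation: [-3.14, -0.005, -3.124]
wrist_force: [-11.5, -0.0, 5.1]
gripper_width: 62.2
```

```bash
python3 -m crank '[[[1,0,0,0,0,0],[1,0,0,0,0,0],[0,0,0,0,0,0]]]';python3 -m crank '[[[1,0,0,0,0,0],[1,0,0,0,0,0],[0,0,0,0,0,0]]]'
python3 - <<'E'
from h import *
im=capture("scene")[:,:,::-1];cv2.imwrite("pics/s8.png",cv2.resize(im[170:320,260:460],(800,600),interpolation=cv2.INTER_CUBIC));s=status.sense();print(s['t'],s['wrist_force'],s['torque'],s['position'])
E
```

```text
t: 10.65
position: [585.9, -26.5, 13.6]
orientation: [-3.14, -0.004, -3.124]
wrist_force: [-11.5, -0.5, 4.7]
gripper_width: 61.8
t: 10.95
position: [586.0, -26.5, 13.6]
orientation: [-3.139, -0.007, -3.124]
wrist_force: [-17.3, 0.2, 10.2]
gripper_width: 61.9
11.0 [-16.78768227   0.19401947  10.11689198] [0.0732029  3.25388809 0.00924045] [586.03525359 -26.5026896   13.57968014]
```

View pics/s8.png

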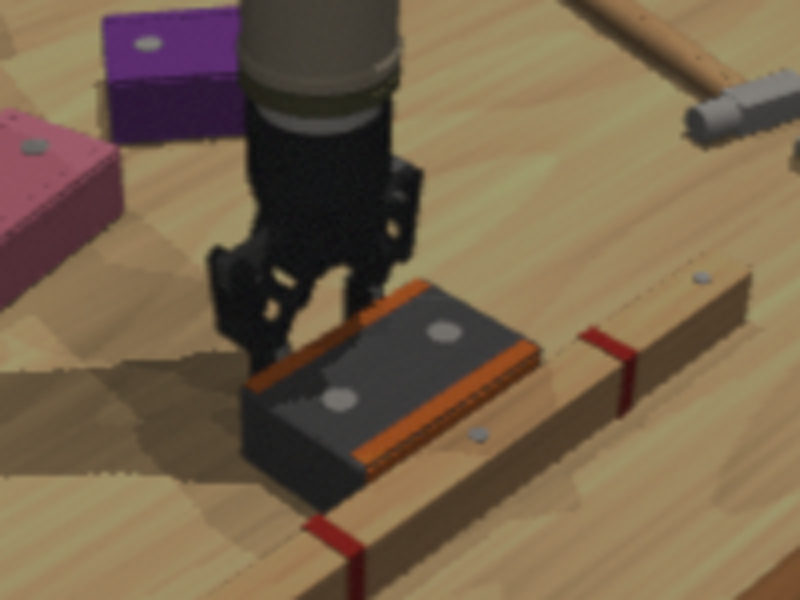

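```bash
for i in 1; do python3 -m crank '[[[1,0,0,0,0,0],[1,0,0,0,0,0],[0,0,0,0,0,0]]]'; done; python3 -m crank '[[[1,0,0,0,0,0],[1,0,0,0,0,0],[0,0,0,0,0,0]]]'
```

```text
t: 11.3
position: [586.1, -26.6, 13.6]
orientation: [-3.138, -0.011, -3.124]
wrist_force: [-23.5, -0.2, 15.8]
gripper_width: 62.2
t: 11.6
position: [586.1, -26.7, 13.4]
orientation: [-3.138, -0.014, -3.123]
wrist_force: [-30.2, 0.7, 20.5]
gripper_width: 62.0
```

```bash
python3 -m crank '[[[-4,0,0,0,0,0],[-4,0,0,0,0,0],[-10,0,0,0,0,0],[-20,0,0,0,0,0],[-25,0,0,0,0,0],[-20,0,20,0,0,0],[0,0,50,0,0,0],[0,0,50,0,0,0],[0,0,50,0,0,0],[0,0,0,0,0,0],[0,0,0,0,0,0]]]'
python3 - <<'E'
from h import *
im=capture("scene")[:,:,::-1];cv2.imwrite("pics/s9f.png",im);cv2.imwrite("pics/s9.png",cv2.resize(im[190:320,290:463],(800,600),interpolation=cv2.INTER_CUBIC));im=capture("side")[:,:,::-1];cv2.imwrite("pics/d9f.png",im);cv2.imwrite("pics/d9.png",cv2.resize(im[150:300,180:380],(800,600),interpolation=cv2.INTER_CUBIC));cv2.imwrite("pics/w9.png",capture("wrist")[:,:,::-1])
E
```

```text
t: 12.7
position: [512.6, -25.9, 184.2]
orientation: [-3.141, 0.005, -3.125]
wrist_force: [-0.7, 0.0, 0.4]
gripper_width: 62.3
```

View pics/s9.png

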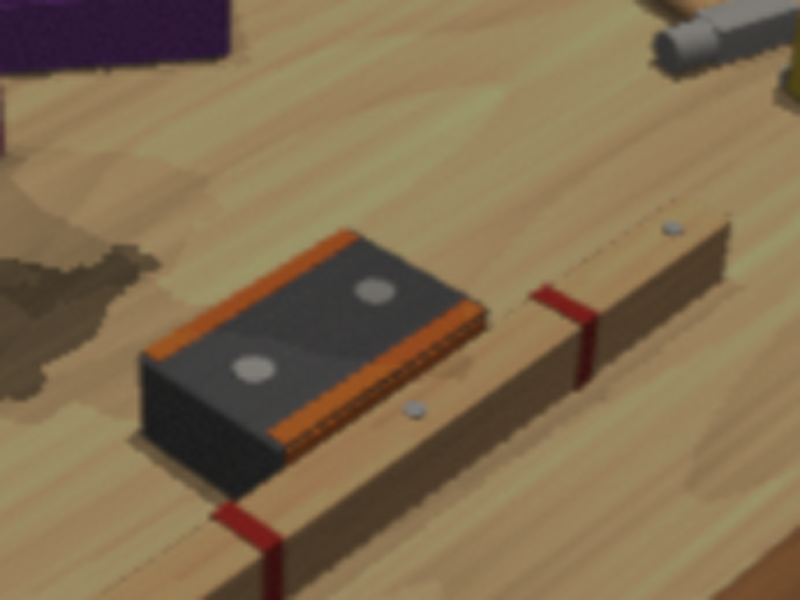

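View pics/d9f.png

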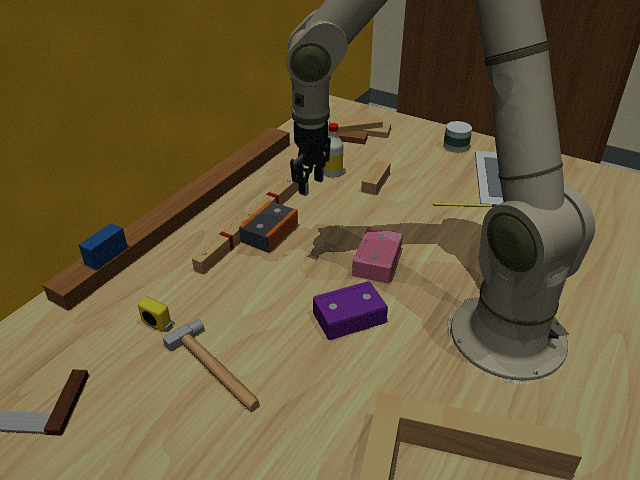

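View pics/d9.png

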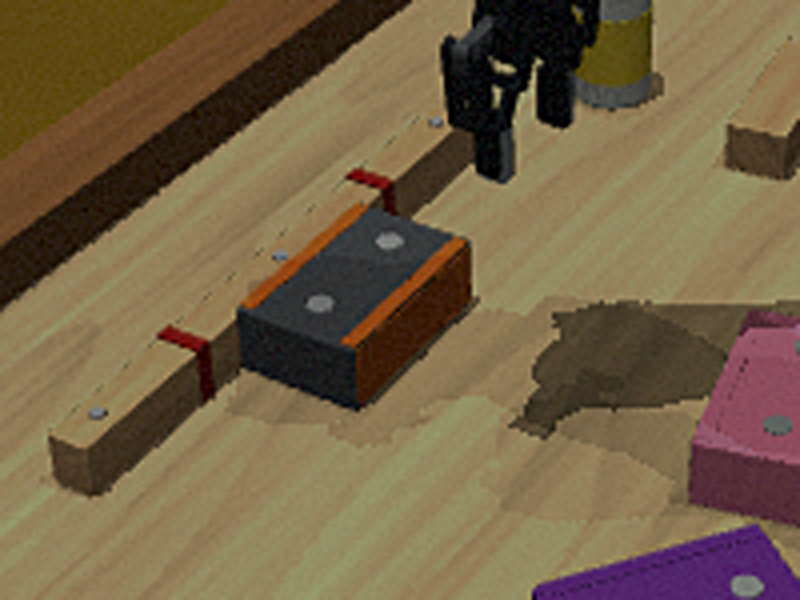

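View pics/w9.png

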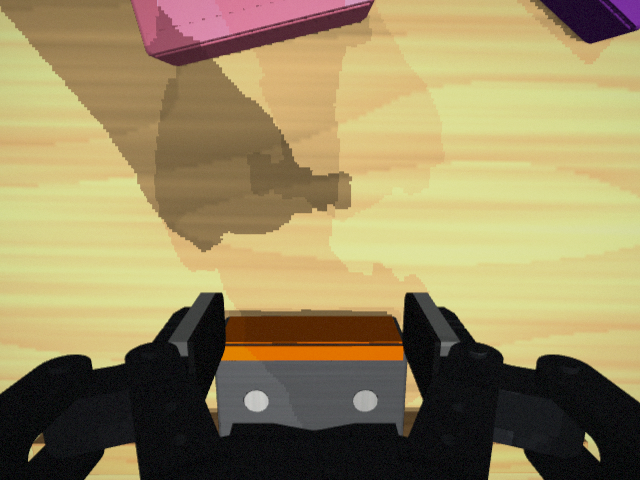

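Run:
```python
from h import *
def go(n,bl,sc,f):
    p=camera_params(n)
    B=[ray(p,*f(c),50)[:2] for c in bl];S=[ray(p,*f(c),40)[:2] for c in sc]
    y=(S[0]-S[-1]);y/=np.linalg.norm(y);y*=np.sign(y[1]);x=np.array([y[1],-y[0]])
    d=(B[0]+B[1])/2-S[1];b=B[0]-B[1];b*=np.sign(b@y)
    print(n,"block in fence frame x,y",d@x,d@y,"angle deg",np.degrees(np.arctan2(-(b@x),b@y)))
go("scene",[(375,291),(254,369)],[(673,229),(415,410),((311-290)*4.624,(327.4-190)*4.615)],lambda c:(290+c[0]/4.624,190+c[1]/4.615))
go("side",[(389,241),(320,303)],[(435,123),(280,256),(97,413)],lambda c:(180+c[0]/4,150+c[1]/4))
```

```text
scene block in fence frame x,y -61.16211283873195 1.4146178386622699 angle deg -0.1819893410018224
side block in fence frame x,y -60.826586307559026 0.43866551483934035 angle deg 0.023197049828807124
```

Seated: x ≈ -61.0, y ≈ +1, and the angle within 0.2°. The bystanders haven't moved.

Run:
```python
from bench import hand_in
print(hand_in())
```

```text
the job is handed in; nothing more can be done
None
```

The block is flush against the fence with a long orange face to it, centred between the red marks, and the job is handed in at about 13 s of robot time.

**Turning:** I used only pushes, with the fingers part-open and never gripping. I swung the block about 70° by one end on the open bench, with its front face about 55 mm clear of the fence afterwards. I then slid it along by its dark end until it was opposite the middle of the fence.

**Seating:** I squared the fingers to the long face and pushed the block up to the fence. It stopped at the fence and did not move further under about 30 N. I then backed the fingers off and raised them clear.

**Last checks in the fence frame:**

| Camera | x (target -61 mm) | y (mm) | Angle off square |
|---|---|---|---|
| Scene | -61.2 mm | +1.4 | -0.2° |
| Side | -60.8 mm | +0.4 | 0.0° |

- **Between the marks:** the whole block is inside the red marks, with about 28 mm to spare at each end.
- **Bystanders:** the hammer, tape measure, glue bottle and offcut look unmoved in the side view. I checked these by eye only, not by measurement.
- **Disagreements:** the scene and side views differed by about 5 mm in absolute x, so I averaged them for the moves. Measured relative to the fence, they agree to under 1 mm along both axes.

No check failed.

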